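# Pack the ornament carton and fold it shut

## Robot

A 6-joint arm with a two-finger parallel gripper is mounted at the origin on the work surface. World frame = base frame: x ahead of the robot, y to its left, z up, the work surface at z = 0. Lengths are in m, angles in rad, forces in N, time in s.
With the tool pointing down it reaches from about 0.25 to 0.775 m from the base axis. Payload 4 kg.
Tool frame: the origin (TCP) lies on the centre line of the jaws, within the pads' length; the fingertips stand robot.tips_ahead ahead of it and the grasp point (between the pads) lies 8 mm behind it (robot.tips_ahead is the distance from the TCP to the fingertips, in m); z points along the fingers, y is the line along which they close (so a half turn about z gives the same grasp; the last joint's range is limited). The gripper opens to 94 mm and grips with 3 to 60 N. Pads are 16 mm wide; open, the fingers measure 119 mm over their backs; the gripper's body (75 mm by 177 mm) begins 78 mm behind the grasp point.
Start: joints at [1.048, 0.087, 1.371, -0, 1.684, -0.103], TCP at [0.224, 0.502, 0.217] pointing down, gripper open.
Joint ranges: [-3.1, 3.1], [-0.76, 2.03], [0.27, 2.55], [-1.08, 4.22], [0.17, 2.65], [-2.57, 2.57]. Speed limits (rad/s): [2.79, 2.79, 3.14, 3.14, 3.14, 3.14].

## Interface

Orientations are given as [roll, pitch, yaw] about the fixed x, y, z axes, in that order (R = Rz(yaw) Ry(pitch) Rx(roll)).
In Python, from bench import robot, snapshot, close_job, spotter gives the robot as it stands. The module is installed in compiled form; this text tells all that it offers.
- The arm moves only by the tool servo_tool, never from a script. Its argument "commands" is one flat list of numbers, 7 for each row, row after row: the shift along the tool's x, y, z in m, then the turn, a rotation vector about the tool's x, y, z in degrees, then the finger opening in m, from 0 to 0.094. In form: [x, y, z, ax, ay, az, grip, x, y, z, ax, ay, az, grip, ...]. A call has 1 to 10 rows; each row is the pose to reach, as a shift and turn from the pose commanded when the call began, along the tool's axes at that moment; what a row does not reach only later rows make up. A row lasts 1/8 s, in which the tool goes at most 62.5 mm and 10.7 degrees, less where a joint would pass 70% of its speed; a pose out of reach is approached as far as the arm can. A call with a gripper value outside its range is refused whole. The fingers move at their own pace and stop on an object; the grip force is fixed at half the most. Time passes only in rows, so rows that repeat a pose let the fingers close. It gives the time, the measured TCP pose, the force, the opening and the grip force at its end, in the units of the state.
- robot.get_obs(): the state, without advancing time (a new reading comes with each control period).
- snapshot(name): name is "scene" or "top"; returns a dict with "img" (400x640x3 uint8, blue, green, red), "camera_matrix" (3x3 intrinsics, pixels), "extrinsics" (4x4, takes a point from camera to world coordinates). Camera axes: x right, y down, z forward; pixel columns grow to the right and rows downward; lengths in m; the calibration is good to about 2 mm. A picture is of the moment at which its call begins. There is no depth.
- close_job(): hands the job in; it is judged then, once.
Trained networks look in a picture, given as the dict that the camera call returned (one of the last four; its "shot" number tells which), for a name from the list of things; names that differ only in an ending like _2 or _b are one class to them, and where a whole thing is asked for, a point or a joint stands for the part that bears it (a point fixed in the world has none). Each returns a list of dicts, best first, with "conf" (0 to 1); they miss things now and then, are a little off and sometimes report something else, mostly with a low value. They report only what shows in the picture. A call takes as long as a camera call. They do not tell look-alikes from the thing itself.
- spotter.trace(name, picture): "region" (400x640 bool, what is visible of it) and "box" ([left, top, width, height] in pixels, round what is visible of it).
The state is a dict: "time": time; "joint_positions": joint angles; "qvel": joint speeds; "joint_torque": joint torques, N m; "tool_pos": TCP position; "ee_rot": TCP orientation; "wrist_force": force on the tool from outside, world axes, zero at the start; "wrist_torque": the same for the moment, N m; "width": finger opening in m; "finger_force": force on a finger pad.
Only numpy, scipy, OpenCV 4.12 (cv2) and the standard library are available. Lean on these libraries where they do the work, as an engineer would, in place of code of your own. Each camera call takes 0.05 s, during which the arm holds its last target. There are 200 camera calls.

## Task

Pack this order for dispatch: lay every ornament from the sheet into the carton, face up and flat on the floor, one to a cell, then set the pad level on the partition above them with its rib up. Close the carton as usual: first fold both short end flaps down, then both long flaps over them, all four lying flat. Leave the mug, the tape dispenser and the gift box where they stand.

Things in the scene. Friction and masses are not known exactly. Their poses are not given: they have to be found in the camera images.
- carton: Plain brown corrugated shipping carton, open on top, fixed to the table. Outside 160 mm along its x, 224 mm along its y; walls and floor 4 mm; wall tops 73 mm above the table. A cross partition 4 mm thick, top 36 mm above the table, makes four cells. Origin: centre of its underside, on the table; x points away from the robot, y to the left, z up; yaw within 0.3 rad.
- cell1 (a point): Centre of the floor of the carton's near right cell, 74 mm along carton x by 106 mm along carton y, 4 mm above the table; axes as the carton's.
- cell2 (a point): Centre of the floor of the carton's near left cell, 74 mm along carton x by 106 mm along carton y, 4 mm above the table; axes as the carton's.
- cell3 (a point): Centre of the floor of the carton's far right cell, 74 mm along carton x by 106 mm along carton y, 4 mm above the table; axes as the carton's.
- cell4 (a point): Centre of the floor of the carton's far left cell, 74 mm along carton x by 106 mm along carton y, 4 mm above the table; axes as the carton's.
- flap_near (a joint): Angle (rad) of the long side flap on the -x wall (robot's side): 3 mm card, 77 mm from crease to free edge; its crease runs along carton y at carton x = -78 mm, 77.5 mm above the table; 222 mm wide. 0 = folded flat over the carton (its stop), 1.57 upright, more leans outward (stop 2.75); starts at 2.0 to 2.6. It stays where it is left; 0.5 N near the edge moves it.
- flap_near_edge (a point): Middle of the free edge of flap_near, in mid-thickness.
- flap_far (a joint): Angle (rad) of the long side flap on the +x wall (far side): 3 mm card, 77 mm from crease to free edge; its crease runs along carton y at carton x = +78 mm, 77.5 mm above the table; 222 mm wide. 0 = folded flat over the carton (its stop), 1.57 upright, more leans outward (stop 2.75); starts at 2.0 to 2.6. It stays where it is left; 0.5 N near the edge moves it.
- flap_far_edge (a point): Middle of the free edge of flap_far, in mid-thickness.
- flap_left (a joint): Angle (rad) of the short end flap on the carton's +y wall: 3 mm card, 77 mm from crease to free edge; its crease runs along carton x at carton y = +110 mm, 74.5 mm above the table; 150 mm wide. 0 = folded flat over the carton (its stop), 1.57 upright, more leans outward (stop 2.75); starts at 2.0 to 2.6. It stays where it is left; 0.5 N near the edge moves it.
- flap_left_edge (a point): Middle of the free edge of flap_left, in mid-thickness.
- flap_right (a joint): Angle (rad) of the short end flap on the carton's -y wall: 3 mm card, 77 mm from crease to free edge; its crease runs along carton x at carton y = -110 mm, 74.5 mm above the table; 150 mm wide. 0 = folded flat over the carton (its stop), 1.57 upright, more leans outward (stop 2.75); starts at 2.0 to 2.6. It stays where it is left; 0.5 N near the edge moves it.
- flap_right_edge (a point): Middle of the free edge of flap_right, in mid-thickness.
- ornament1: Medallion ornament lying face up on the sheet (None from the start if absent): yellow disc, 56 mm diameter, 26 mm thick, white picture face on top, and a brass neck (10 mm thick) standing 7.5 mm out of the rim along its own +x at half height (64 mm overall along x). 40 to 80 g. Origin: centre of the underside; z up through the white face.
- ornament2: Medallion ornament lying face up on the sheet (None from the start if absent): yellow disc, 56 mm diameter, 26 mm thick, white picture face on top, and a brass neck (10 mm thick) standing 7.5 mm out of the rim along its own +x at half height (64 mm overall along x). 40 to 80 g. Origin: centre of the underside; z up through the white face.
- ornament3: Medallion ornament lying face up on the sheet (None from the start if absent): yellow disc, 56 mm diameter, 26 mm thick, white picture face on top, and a brass neck (10 mm thick) standing 7.5 mm out of the rim along its own +x at half height (64 mm overall along x). 40 to 80 g. Origin: centre of the underside; z up through the white face.
- ornament4: Medallion ornament lying face up on the sheet (None from the start if absent): yellow disc, 56 mm diameter, 26 mm thick, white picture face on top, and a brass neck (10 mm thick) standing 7.5 mm out of the rim along its own +x at half height (64 mm overall along x). 40 to 80 g. Origin: centre of the underside; z up through the white face.
- sheet: Brown board sheet 250 x 230 x 3 mm, fixed flat on the table, on which the ornaments lie. Origin: centre of its underside.
- pad: Loose brown top pad: flat panel 144 mm (its x) by 208 mm (its y), 4 mm thick, with an upright folded rib on the middle of its top: 10 mm thick (x), 80 mm long (y), top 32 mm above the underside; 90 g. Fits in the carton with 4 mm to spare all round, its y along carton y, either way round, lying on the partition. Starts flat on the table, rib up. Origin: centre of the underside.
- travel_mug: Bystander: steel travel mug, black lid and handle, 72 mm diameter, 168 mm tall, standing on the table. Origin: centre of the underside.
- tape_dispenser: Bystander: black desk tape dispenser with a roll of brown tape, 170 x 62 mm, 111 mm tall. Origin: centre of the underside.
- gift_box: Bystander: dark grey gift box with cream windows, 60 x 110 x 75 mm tall. Origin: centre of the underside.
There are look-alikes about, which are no part of the job. Leave any black look-alike of the ornament1 alone. Leave any red look-alike of the ornament4 alone.

How it is judged:
By the outcome, as a careful person would: the job done as asked, in the order asked, and still so for the second after the job is handed in, with the robot touching nothing.
Of ornament1, ornament2, ornament3, ornament4 only 2 to 4 are there at a start; the rules pass over those that are not, and their reading is None.
At some moment in a run one of ornament1, ornament2, ornament3, ornament4, pad may be knocked a few centimetres aside while the robot is not near it.
It also fails if it takes over 208 s, if anything falls off the work surface, if the arm or the gripper's body presses on something with over 40 N, if the wrist force passes 120 N, or if a joint passes its speed limit or range.

## Working session

There is one attempt and no reset: what is moved stays moved. The work goes in short steps, Python scripts to look and compute and a tool call to move; the robot and the scene stay as the last step left them, time stands still between calls to the robot, and variables do not carry over. Pictures are saved under pics/ and viewed, at most 14 in all, crops included, and the job is handed in when it is done.

Besides the shell and the picture viewer there is one more tool, called after "Call:" as name(argument=value, ...), one argument or row to a line, values as JSON. servo_tool: Moves the arm, as the interface text tells. Its arguments: {"type":"object","properties":{"commands":{"type":"array","items":{"type":"number"}}},"required":["commands"]}

```bash
mkdir -p pics; cat > h.py <<'E'
import numpy as np, cv2
from bench import robot, snapshot, close_job, spotter
from scipy.spatial.transform import Rotation as R
def ray(s,uv,z):
    K=s["camera_matrix"];E=s["extrinsics"]
    uv=np.atleast_2d(np.array(uv,float))
    d=np.c_[uv,np.ones(len(uv))]@np.linalg.inv(K).T@E[:3,:3].T
    o=E[:3,3]
    return (o+d*((z-o[2])/d[:,2])[:,None])[:,:2]
def proj(s,P):
    E=np.linalg.inv(s["extrinsics"]);p=np.atleast_2d(P)@E[:3,:3].T+E[:3,3]
    q=p@s["camera_matrix"].T
    return q[:,:2]/q[:,2:]
E
python3 - <<'E'
from h import *
a=snapshot("top");b=snapshot("scene")
cv2.imwrite("pics/top0.png",a["img"]);cv2.imwrite("pics/scene0.png",b["img"])
print(robot.get_obs()); print(robot.tips_ahead)
print(a["extrinsics"].round(3),a["camera_matrix"].round(1),b["extrinsics"].round(3))
for n in ["ornament1","pad","carton","travel_mug","tape_dispenser","gift_box","sheet"]:
    for s,k in ((a,"top"),(b,"scene")):
        for d in spotter.trace(n,s): print(n,k,round(d["conf"],2),d["box"])
E
```

```text
{'time': 0.1, 'joint_positions': array([ 1.04790240e+00,  8.78833478e-02,  1.37207667e+00, -1.38959224e-05,
        1.68357202e+00, -1.03077184e-01]), 'qvel': array([-0.00115018, -0.0008885 , -0.00303544,  0.00074114, -0.00165582,
        0.00071546]), 'joint_torque': array([ 2.27085053e-03, -3.41246760e+01, -3.03303730e+01,  7.18639023e-02,
        3.03343800e-02, -7.62442278e-05]), 'tool_pos': array([0.22394423, 0.50184394, 0.21543337]), 'ee_rot': array([-3.13966214e+00, -1.85815074e-04,  2.72177418e+00]), 'wrist_force': array([ 0.47263587, -0.69393992, -0.01642489]), 'wrist_torque': array([ 0.00852382,  0.02775161, -0.05299485]), 'finger_force': 0.0, 'width': 0.09376664760151361}
0.011
[[ 0.014 -0.993  0.118  0.395]
 [-1.    -0.012  0.013 -0.085]
 [-0.011 -0.118 -0.993  1.5  ]
 [ 0.     0.     0.     1.   ]] [[498.3   0.  324.1]
 [  0.  498.3 196.1]
 [  0.    0.    1. ]] [[ 0.724  0.584 -0.366  1.08 ]
 [ 0.69  -0.621  0.373 -0.617]
 [-0.009 -0.523 -0.852  1.317]
 [ 0.     0.     0.     1.   ]]
ornament1 top 0.75 [390.6, 248.2, 18.2, 22.8]
ornament1 top 0.69 [426.2, 198.6, 18.8, 21
[... 555 characters left out ...]
top 0.45 [390.1, 248.2, 17.7, 23.7]
carton top 0.33 [248.0, 178.7, 25.8, 57.1]
carton scene 0.89 [274.6, 126.4, 119.9, 114.4]
carton scene 0.26 [214.2, 212.6, 22.5, 21.8]
travel_mug top 0.7 [156.7, 141.1, 34.9, 35.1]
travel_mug top 0.68 [343.9, 160.8, 21.6, 59.3]
travel_mug scene 0.95 [430.5, 105.1, 45.4, 47.3]
travel_mug scene 0.22 [347.2, 86.1, 65.1, 58.0]
tape_dispenser top 0.83 [359.6, 121.6, 47.2, 56.9]
tape_dispenser top 0.6 [248.6, 145.4, 116.0, 107.4]
tape_dispenser scene 0.67 [288.8, 262.0, 62.1, 37.3]
gift_box top 0.88 [287.9, 114.1, 34.7, 26.7]
gift_box scene 0.96 [371.9, 214.3, 47.5, 48.5]
sheet scene 0.82 [174.5, 198.3, 112.2, 109.4]
sheet scene 0.66 [272.8, 126.5, 124.4, 118.6]
```

View pics/top0.png

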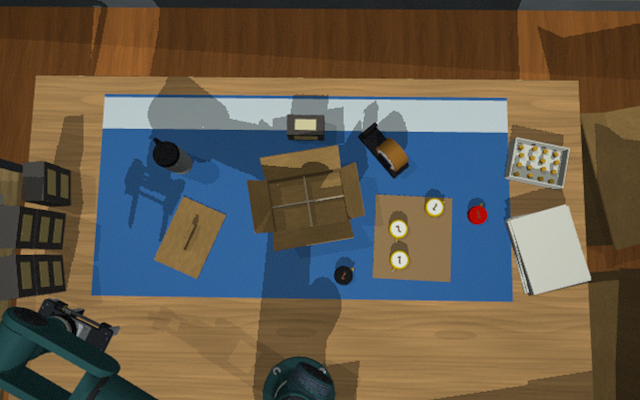

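View pics/scene0.png

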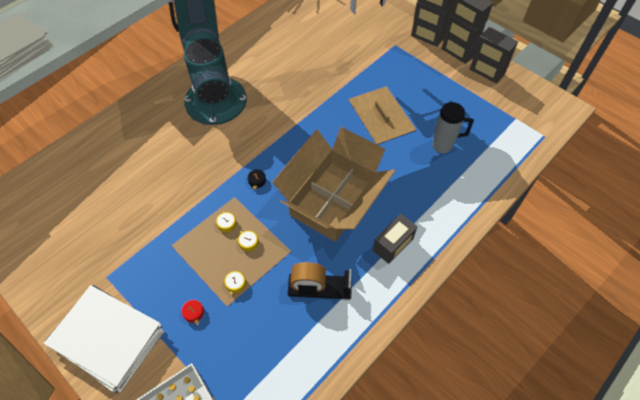

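The top view shows the carton at about (305,197) and the pad at (190,237). There are three yellow ornaments on the sheet, at (435,207), (399,229) and (400,259). The look-alikes are black at (344,275) and red at (477,213), both off the sheet, so I'll leave those. The three yellow discs with white faces on the sheet match the description. Next I'll measure and confirm in an enlarged crop.

```bash
cat >> h.py <<'E'
def orns(s,z=0.029):
    """yellow ornaments: white-face centre (top plane) + neck dir"""
    out=[]
    for d in spotter.trace("ornament1",s):
        l,t,w,h=[int(round(v)) for v in d["box"]]
        p=3; im=s["img"][t-p:t+h+p,l-p:l+w+p].astype(int)
        B,G,Rr=im[...,0],im[...,1],im[...,2]
        face=(B>170)&(G>170)&(Rr>170)
        if face.sum()<15: out.append((d["conf"],d["box"],None));continue
        v,u=np.nonzero(face); hull=cv2.convexHull(np.c_[u,v].astype(np.int32))
        (c,ax,an)=cv2.minAreaRect(hull); m=cv2.moments(hull)
        uv=np.array([m["m10"]/m["m00"]+l-p,m["m01"]/m["m00"]+t-p])
        reg=d["region"]; V,U=np.nonzero(reg)
        pts=ray(s,np.c_[U,V],z-.013); ctr=ray(s,uv,z)[0]
        dd=pts-ctr; r=np.hypot(*dd.T); far=dd[r>np.quantile(r,.95)].mean(0)
        out.append((d["conf"],d["box"],ctr.round(4),np.degrees(np.arctan2(far[1],far[0])).round(0)))
    return out
E
python3 - <<'E'
from h import *
a=snapshot("top");b=snapshot("scene")
for s in (a,b):
    for o in orns(s): print(*o)
def crop(s,x0,y0,x1,y1,k): return cv2.resize(s["img"][y0:y1,x0:x1],None,fx=k,fy=k,interpolation=cv2.INTER_CUBIC)
A=crop(a,320,180,500,290,4);B=crop(b,170,150,290,330,3)
cv2.imwrite("pics/orn.png",A)
cv2.imwrite("pics/orns.png",crop(b,170,160,290,330,3.5))
cv2.imwrite("pics/cart.png",crop(a,235,130,380,260,4.5))
cv2.imwrite("pics/carts.png",crop(b,265,115,405,250,4.4))
cv2.imwrite("pics/pads.png",np.hstack([crop(a,145,185,235,290,4.2),cv2.resize(crop(b,340,75,425,150,4.2),(378,441))]))
E
```

```text
0.84 [390.5, 252.5, 17.2, 16.9] [ 0.3872 -0.2881] -154.0
0.8 [426.3, 199.7, 17.2, 19.2] [ 0.5432 -0.393 ] -67.0
0.76 [466.4, 203.7, 20.6, 20.9] None
0.75 [387.8, 221.9, 21.9, 17.3] [ 0.4779 -0.2861] -153.0
0.61 [334.1, 265.0, 20.0, 20.7] None
0.48 [274.1, 223.1, 78.1, 31.1] None
0.92 [224.3, 273.3, 24.6, 21.1] [ 0.5408 -0.394 ] -42.0
0.88 [216.5, 211.7, 19.2, 20.4] [ 0.3841 -0.2887] 160.0
0.87 [249.4, 167.9, 18.2, 21.4] None
0.7 [182.0, 303.6, 23.3, 22.7] None
0.62 [275.9, 131.9, 54.3, 68.9] None
0.53 [238.8, 230.6, 20.6, 23.1] [ 0.4749 -0.2859] -171.0
```

View pics/orn.png

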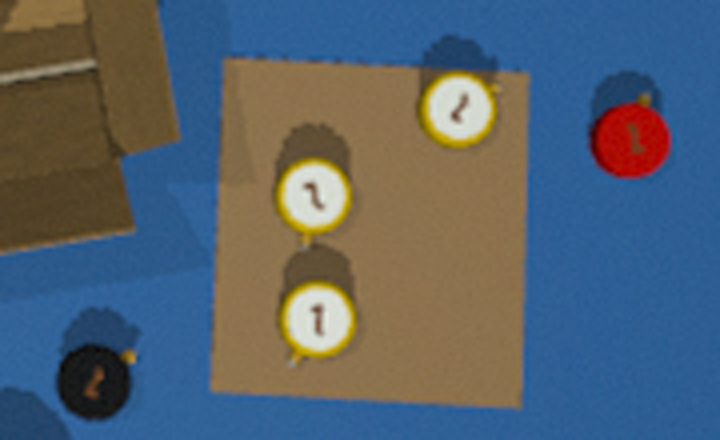

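View pics/cart.png

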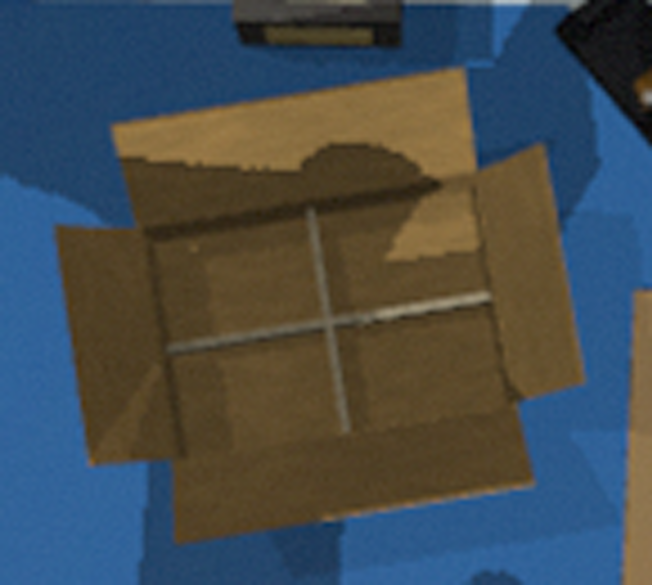

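View pics/carts.png

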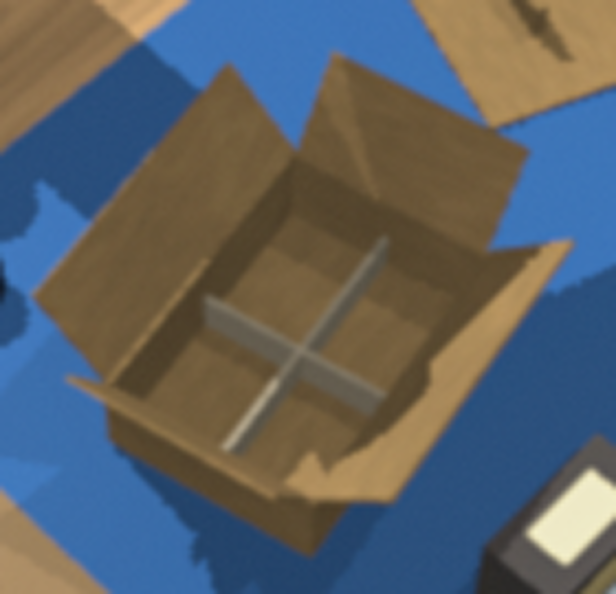

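View pics/pads.png

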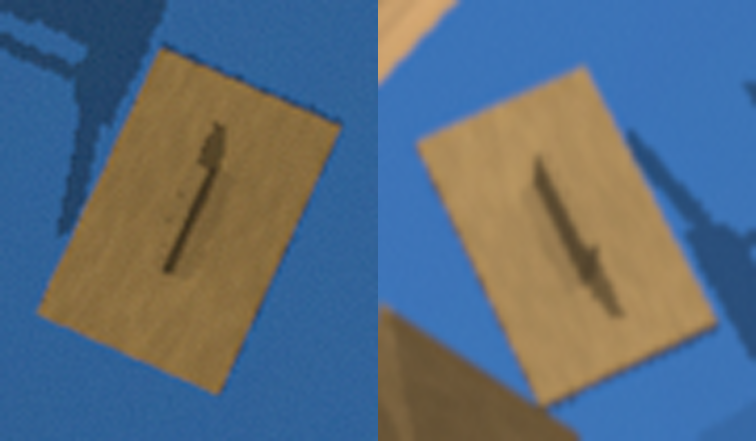

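The crop confirms the three yellow, white-faced discs, with necks at about 149° for A (400,259), 170° for C (399,229) and −63° for B (435,207). The carton partition cross is at about (308,202) and the pad rib at about (190,230). Now I'll fit the carton and pad poses.

```bash
cat >> h.py <<'E'
def hsv(s): return cv2.cvtColor(s["img"],cv2.COLOR_BGR2HSV).astype(int)
def pad(s,z=.004):
    d=spotter.trace("pad",s)[0]; l,t,w,h=[int(v) for v in d["box"]]
    H=hsv(s); m=np.zeros(H.shape[:2],bool)
    p=5; sl=np.s_[max(t-p,0):t+h+p,max(l-p,0):l+w+p]
    m[sl]=(H[sl][...,0]<30); m=m.astype(np.uint8)
    n,lab,st,_=cv2.connectedComponentsWithStats(m); k=1+st[1:,4].argmax()
    V,U=np.nonzero(lab==k); P=ray(s,np.c_[U,V],z).astype(np.float32)
    c,wh,an=cv2.minAreaRect((P*1000).astype(np.float32)); 
    if wh[0]<wh[1]: an+=90     # an: direction of long side (pad y)
    return d["conf"],np.array(c).round(1),np.array(wh).round(1),round(an,1),(P.mean(0)*1000).round(1)
E
cat > c.py <<'E'
from h import *
from scipy.optimize import least_squares
a=snapshot("top");b=snapshot("scene")
for s in (a,b): print("pad",pad(s))
# carton from partition: grey pixels near initial guess, in world at z=.036
sets=[]
for s,g in ((a,(308,202)),(b,(333,195))):
    H=hsv(s); m=np.zeros(H.shape[:2],bool); 
    u0,v0=g; sl=np.s_[v0-30:v0+30,u0-40:u0+42]; m[sl]=(H[sl][...,1]<75)&(H[sl][...,2]>80)
    V,U=np.nonzero(m); P=ray(s,np.c_[U,V],.036)
    c0=ray(s,g,.036)[0]
    def res(q):
        c,si=np.cos(q[2]),np.sin(q[2]); d=P-q[:2]; x=c*d[:,0]+si*d[:,1]; y=-si*d[:,0]+c*d[:,1]
        r=np.minimum(abs(x),abs(y)); r[(abs(x)>.08)|(abs(y)>.112)]=.01
        return r
    best=min((least_squares(res,[*c0,t],loss="soft_l1",f_scale=.003) for t in (-.2,-.1,0,.1,.2)),key=lambda r:r.cost)
    q=best.x; c,si=np.cos(q[2]),np.sin(q[2]); d=P-q[:2]; x=c*d[:,0]+si*d[:,1]; y=-si*d[:,0]+c*d[:,1]
    n=abs(y)<.004; k=abs(x)<.004
    print("carton",c0.round(3),q.round(4),len(P),best.cost, "x ext",np.quantile(x[n],[.02,.98]).round(3),"y ext",np.quantile(y[k],[.02,.98]).round(3), np.median(best.fun).round(4))
E
python3 c.py
```

```text
pad (0.64, array([446.1, 336.4]), array([143.8, 208. ]), 157.4, array([445. , 336.7], dtype=float32))
pad (0.7, array([432.4, 288. ]), array([239.1, 223.9]), 67.2, array([448.3, 313.8], dtype=float32))
carton [ 0.552 -0.019] [ 0.5535 -0.0182  0.1737] 160 0.00013793393594027908 x ext [-0.064  0.071] y ext [-0.102  0.098] 0.001
carton [ 0.555 -0.02 ] [ 0.5576 -0.0254  0.1744] 505 0.0037698364246805463 x ext [-0.072  0.059] y ext [-0.077  0.105] 0.0039
```

```bash
cat > ov.py <<'E'
from h import *
import sys
def T(x,y,a,P): 
    P=np.array(P,float);c,s=np.cos(a),np.sin(a)
    return np.c_[x+c*P[:,0]-s*P[:,1],y+s*P[:,0]+c*P[:,1],P[:,2]]
C=(.554,-.019,.174);PD=(.446,.3364,np.radians(67.4))
cp=[[0,0,.036],[.076,0,.036],[-.076,0,.036],[0,.108,.036],[0,-.108,.036]]+[[i*.08,j*.112,z] for i in(1,-1) for j in (1,-1) for z in (.073,0)]
pp=[[i*.072,j*.104,.004] for i in(1,-1) for j in(1,-1)]+[[0,.04,.032],[0,-.04,.032]]
W=np.r_[T(*C,cp),T(*PD,pp)]
O=[[.3857,-.2884,.029],[.542,-.3935,.029],[.4764,-.286,.029]]
W=np.r_[W,O]
ims=[]
for n,(x0,y0,x1,y1) in (("top",(140,130,460,290)),("scene",(170,75,430,310))):
    s=snapshot(n);k=790/(x1-x0)/ (1 if n=="top" else 1); k=2.45 if n=="top" else 2.2
    k=2.4
    im=cv2.resize(s["img"][y0:y1,x0:x1],None,fx=k,fy=k,interpolation=cv2.INTER_CUBIC)
    for u,v in proj(s,W): cv2.drawMarker(im,(int((u-x0+.5)*k),int((v-y0+.5)*k)),(0,255,0),cv2.MARKER_CROSS,7,1)
    cv2.imwrite(f"pics/ov_{n}.png",im)
E
python3 ov.py
```

```text
(no output)
```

View pics/ov_scene.png

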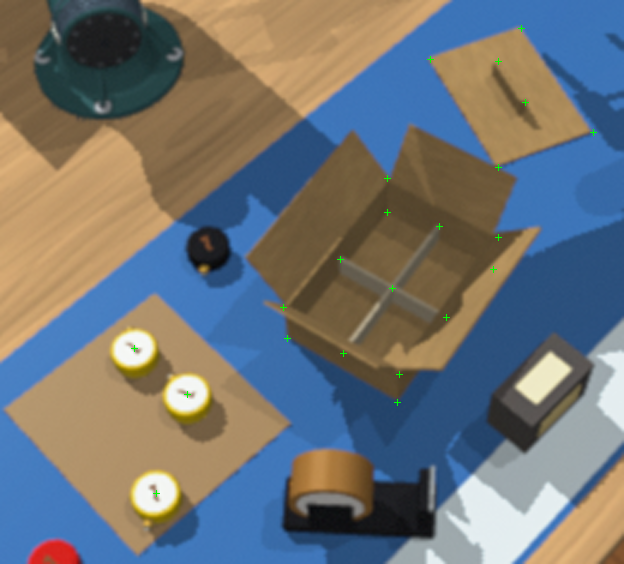

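View pics/ov_top.png

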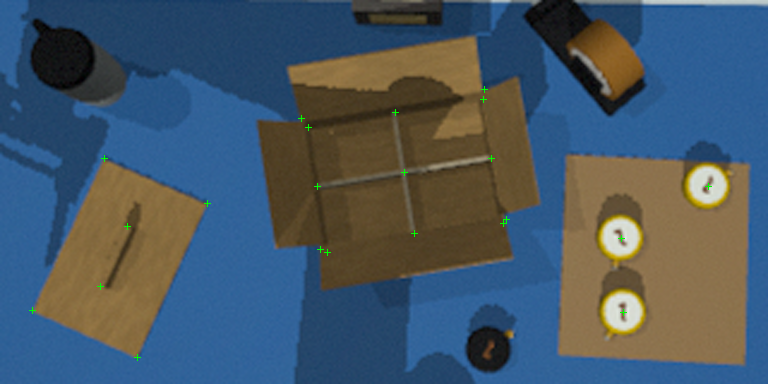

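The projected model matches the pictures: the cross, rim, pad and ornament marks all sit on the things to within about 2 mm. Next I'll plan the moves in tool axes.

```bash
cat > plan.py <<'E'
import numpy as np
# poses: (x,y,z,yaw deg), tool down. print row (mm, deg) from call-start pose
def row(a,b):
    y=np.radians(a[3]);d=np.array(b[:3])-np.array(a[:3])
    return [round(v,4) for v in (d[0]*np.cos(y)+d[1]*np.sin(y), d[0]*np.sin(y)-d[1]*np.cos(y), -d[2])]+[round(-(b[3]-a[3]),1)]
def C(x,y,c=(.554,-.019,.174)):
    return c[0]+np.cos(c[2])*x-np.sin(c[2])*y, c[1]+np.sin(c[2])*x+np.cos(c[2])*y
def calls(*cs):
    for c in cs:
        for b in c[1:]: print("  ",np.round(c[0],4),"->",np.round(b,4),row(c[0],b))
        print()
E
python3 - <<'E'
from plan import *
S=(.224,.502,.217,155.95)
A=(.3857,-.2884);O=(.4764,-.286);B=(.542,-.3935)
c1=C(-.035,-.053);c2=C(-.035,.053);c3=C(.035,-.053)
up=lambda p,z,y:(*p,z,y)
calls([S,up(A,.1,149)],[up(A,.1,149),up(A,.017,149)],[up(A,.017,149),up(A,.2,149),up(c1,.2,190)],[up(c1,.2,190),up(c1,.019,190)],
[up(c1,.2,190),up(O,.2,170)],[up(O,.2,170),up(O,.017,170)],[up(O,.2,170),up(c2,.2,190)],
[up(c2,.2,190),up(B,.2,130)],[up(B,.2,130),up(c3,.2,190)])
E
```

```text
[  0.224   0.502   0.217 155.95 ] -> [ 3.857e-01 -2.884e-01  1.000e-01  1.490e+02] [np.float64(-0.4698), np.float64(-0.6559), np.float64(0.117), 6.9]

   [ 3.857e-01 -2.884e-01  1.000e-01  1.490e+02] -> [ 3.857e-01 -2.884e-01  1.700e-02  1.490e+02] [np.float64(0.0), np.float64(0.0), np.float64(0.083), 0]

   [ 3.857e-01 -2.884e-01  1.700e-02  1.490e+02] -> [  0.3857  -0.2884   0.2    149.    ] [np.float64(0.0), np.float64(0.0), np.float64(-0.183), 0]
   [ 3.857e-01 -2.884e-01  1.700e-02  1.490e+02] -> [ 5.287e-01 -7.730e-02  2.000e-01  1.900e+02] [np.float64(-0.0138), np.float64(0.2546), np.float64(-0.183), -41]

   [ 5.287e-01 -7.730e-02  2.000e-01  1.900e+02] -> [ 5.287e-01 -7.730e-02  1.900e-02  1.900e+02] [np.float64(-0.0), np.float64(0.0), np.float64(0.181), 0]

   [ 5.287e-01 -7.730e-02  2.000e-01  1.900e+02] -> [  0.4764  -0.286    0.2    170.    ] [np.float64(0.0878), np.float64(-0.1965), np.float64(-0.0), 20]

   [  0.4764  -0.286    0.2    170.    ] -> [ 4.764e-01 -2.860e-01  1.700e-02  1.700e+02] [np.float64(0.0), np.float64(0.0), np.float64(0.183), 0]

   [  0.4764  -0.286    0.2    170.    ] -> [5.104e-01 2.710e-02 2.000e-01 1.900e+02] [np.float64(0.0209), np.float64(0.3143), np.float64(-0.0), -20]

   [5.104e-01 2.710e-02 2.000e-01 1.900e+02] -> [  0.542   -0.3935   0.2    130.    ] [np.float64(0.0419), np.float64(-0.4197), np.float64(-0.0), 60]

   [  0.542   -0.3935   0.2    130.    ] -> [ 5.976e-01 -6.510e-02  2.000e-01  1.900e+02] [np.float64(0.2158), np.float64(0.2537), np.float64(-0.0), -60]
```

Call:
servo_tool(
  commands=[-0.058,-0.082,0,0,0,0,0.08,-0.116,-0.164,0,0,0,0,0.08,-0.174,-0.246,0,0,0,0,0.08,-0.2,-0.29,0,0,0,3,0.08,-0.23,-0.33,0,0,0,7,0.08,-0.23,-0.33,0,0,0,7,0.08,-0.23,-0.33,0,0,0,7,0.08,-0.23,-0.33,0,0,0,7,0.08],
)

```text
time: 2.3
tool_pos: [0.2999, 0.106, 0.2167]
ee_rot: [3.141, 0.001, 2.595]
wrist_force: [-0.0, 0.5, -0.4]
width: 0.0801
finger_force: 0.0
```

Call:
servo_tool(
  commands=[-0.278,-0.294,0.05,0,0,0,0.085,-0.278,-0.294,0.05,0,0,0,0.085,-0.278,-0.294,0.05,0,0,0,0.085,-0.278,-0.294,0.05,0,0,0,0.085,-0.278,-0.294,0.05,0,0,0,0.085,-0.278,-0.294,0.05,0,0,0,0.085,-0.278,-0.294,0.1,0,0,0,0.085,-0.278,-0.294,0.117,0,0,0,0.085,-0.278,-0.294,0.117,0,0,0,0.085,-0.278,-0.294,0.117,0,0,0,0.085],
)

```text
time: 3.55
tool_pos: [0.3875, -0.2873, 0.1014]
ee_rot: [-3.141, 0.003, 2.602]
wrist_force: [-0.2, -0.1, 0.1]
width: 0.085
finger_force: 0.0
```

Call:
servo_tool(
  commands=[0,0,0.05,0,0,0,0.085,0,0,0.083,0,0,0,0.085,0,0,0.083,0,0,0,0.085,0,0,0.083,0,0,0,0.05,0,0,0.083,0,0,0,0.05,0,0,0.083,0,0,0,0.05,0,0,0.083,0,0,0,0.05,0,0,0.083,0,0,0,0.05],
)

```text
time: 4.55
tool_pos: [0.3867, -0.2884, 0.0174]
ee_rot: [3.141, 0.001, 2.6]
wrist_force: [-0.2, 2.0, 6.1]
width: 0.0556
finger_force: 30.0
```

Call:
servo_tool(
  commands=[0,0,-0.06,0,0,0,0.05,0,0,-0.12,0,0,0,0.05,0,0,-0.183,0,0,0,0.05,-0.003,0.05,-0.183,0,0,-10,0.05,-0.007,0.11,-0.183,0,0,-20,0.05,-0.01,0.17,-0.183,0,0,-30,0.05,-0.013,0.23,-0.183,0,0,-40,0.05,-0.014,0.255,-0.183,0,0,-41,0.05,-0.014,0.255,-0.183,0,0,-41,0.05,-0.014,0.255,-0.183,0,0,-41,0.05],
)

```text
time: 5.8
tool_pos: [0.5292, -0.0775, 0.1989]
ee_rot: [-3.141, -0.001, -2.969]
wrist_force: [0.4, 1.1, -1.8]
width: 0.0553
finger_force: 30.0
```

Call:
servo_tool(
  commands=[0,0,0.05,0,0,0,0.05,0,0,0.1,0,0,0,0.05,0,0,0.13,0,0,0,0.05,0,0,0.155,0,0,0,0.05,0,0,0.155,0,0,0,0.05],
)

```text
time: 6.42
tool_pos: [0.5272, -0.0778, 0.0421]
ee_rot: [3.14, -0.005, -2.97]
wrist_force: [0.9, -0.2, -0.2]
width: 0.0559
finger_force: 30.0
```

Call:
servo_tool(
  commands=[0,0,0.015,0,0,0,0.05,0,0,0.026,0,0,0,0.05,0,0,0.026,0,0,0,0.05,0,0,0.026,0,0,0,0.05],
)

```text
time: 6.92
tool_pos: [0.5299, -0.0768, 0.0187]
ee_rot: [-3.142, 0.0, -2.968]
wrist_force: [0.3, 0.2, -1.0]
width: 0.0552
finger_force: 30.0
```

Call:
servo_tool(
  commands=[0,0,0,0,0,0,0.066,0,0,0,0,0,0,0.066,0,0,0,0,0,0,0.066,0,0,-0.05,0,0,0,0.066,0,0,-0.11,0,0,0,0.066,0,0,-0.17,0,0,0,0.066,0,0,-0.181,0,0,0,0.066,0,0,-0.181,0,0,0,0.066],
)

```text
time: 7.92
tool_pos: [0.53, -0.0769, 0.2001]
ee_rot: [-3.141, 0.002, -2.968]
wrist_force: [0.1, 0.1, -0.3]
width: 0.0661
finger_force: 0.0
```

Call:
servo_tool(
  commands=[0.02,-0.05,0,0,0,0,0.08,0.04,-0.1,0,0,0,10,0.085,0.07,-0.15,0,0,0,20,0.085,0.088,-0.1965,0,0,0,20,0.085,0.088,-0.1965,0,0,0,20,0.085,0.088,-0.1965,0,0,0,20,0.085],
)

```text
time: 8.68
tool_pos: [0.4763, -0.2847, 0.197]
ee_rot: [3.139, -0.004, 2.966]
wrist_force: [0.4, -0.4, -0.4]
width: 0.0849
finger_force: 0.0
```

```bash
python3 - <<'E'
from h import *
for n in ("top","scene"):
    for o in orns(snapshot(n)): 
        if o[2] is not None: print(n,*o)
E
```

```text
top 0.51 [376.1, 194.5, 76.3, 90.1] [ 0.461 -0.286] -130.0
scene 0.9 [222.4, 269.6, 28.3, 25.6] [ 0.5404 -0.3937] -38.0
scene 0.69 [238.5, 231.6, 19.3, 23.7] [ 0.475  -0.2859] -108.0
scene 0.55 [305.7, 198.2, 16.3, 18.0] [ 0.5273 -0.0764] -69.0
scene 0.54 [270.9, 131.4, 60.6, 72.5] [ 0.5246 -0.0736] 131.0
```

Call:
servo_tool(
  commands=[0,0,0.06,0,0,0,0.085,0,0,0.12,0,0,0,0.085,0,0,0.165,0,0,0,0.085,0,0,0.183,0,0,0,0.085,0,0,0.183,0,0,0,0.085,0,0,0.183,0,0,0,0.05,0,0,0.183,0,0,0,0.05,0,0,0.183,0,0,0,0.05,0,0,0.183,0,0,0,0.05,0,0,0.183,0,0,0,0.05],
)

```text
time: 10.12
tool_pos: [0.4774, -0.2858, 0.017]
ee_rot: [-3.141, 0.001, 2.966]
wrist_force: [-0.1, 0.6, 2.5]
width: 0.0554
finger_force: 30.0
```

Call:
servo_tool(
  commands=[0,0,-0.06,0,0,0,0.05,0,0,-0.12,0,0,0,0.05,0,0,-0.183,0,0,0,0.05,0,0.05,-0.183,0,0,0,0.05,0.007,0.11,-0.183,0,0,-10,0.05,0.015,0.17,-0.183,0,0,-20,0.05,0.018,0.23,-0.183,0,0,-20,0.05,0.021,0.29,-0.183,0,0,-20,0.05,0.021,0.314,-0.183,0,0,-20,0.05,0.021,0.314,-0.183,0,0,-20,0.05],
)

```text
time: 11.38
tool_pos: [0.5109, 0.0288, 0.1989]
ee_rot: [3.141, -0.001, -2.965]
wrist_force: [0.3, -0.4, -1.0]
width: 0.0553
finger_force: 30.0
```

Call:
servo_tool(
  commands=[0,0,0,0,0,0,0.05,0,0,0.05,0,0,0,0.05,0,0,0.1,0,0,0,0.05,0,0,0.13,0,0,0,0.05,0,0,0.155,0,0,0,0.05,0,0,0.155,0,0,0,0.05],
)

```text
time: 12.12
tool_pos: [0.509, 0.0259, 0.0421]
ee_rot: [3.141, -0.006, -2.97]
wrist_force: [0.6, 0.2, 0.3]
width: 0.0555
finger_force: 30.0
```

Call:
servo_tool(
  commands=[0,0,0.015,0,0,0,0.05,0,0,0.026,0,0,0,0.05,0,0,0.026,0,0,0,0.05,0,0,0.026,0,0,0,0.05],
)

```text
time: 12.62
tool_pos: [0.5114, 0.0273, 0.0188]
ee_rot: [3.142, 0.001, -2.968]
wrist_force: [0.1, -0.0, 0.2]
width: 0.0554
finger_force: 30.0
```

Call:
servo_tool(
  commands=[0,0,0,0,0,0,0.066,0,0,0,0,0,0,0.066,0,0,0,0,0,0,0.066,0,0,-0.05,0,0,0,0.066,0,0,-0.11,0,0,0,0.066,0,0,-0.17,0,0,0,0.066,0,0,-0.181,0,0,0,0.066,0,0,-0.181,0,0,0,0.066],
)

```text
time: 13.62
tool_pos: [0.5114, 0.0273, 0.2]
ee_rot: [-3.141, 0.002, -2.968]
wrist_force: [0.3, -0.5, 0.0]
width: 0.0663
finger_force: 0.0
```

Call:
servo_tool(
  commands=[0.005,-0.05,0,0,0,0,0.08,0.01,-0.1,0,0,0,10,0.085,0.016,-0.15,0,0,0,20,0.085,0.02,-0.2,0,0,0,30,0.085,0.025,-0.25,0,0,0,40,0.085,0.03,-0.3,0,0,0,50,0.085,0.035,-0.35,0,0,0,60,0.085,0.04,-0.4,0,0,0,60,0.085,0.042,-0.42,0,0,0,60,0.085,0.042,-0.42,0,0,0,60,0.085],
)

```text
time: 14.88
tool_pos: [0.541, -0.3943, 0.1951]
ee_rot: [-3.141, -0.007, 2.266]
wrist_force: [-0.1, -0.2, -0.0]
width: 0.0848
finger_force: 0.0
```

```bash
python3 - <<'E'
from h import *
for n in ("top","scene"):
    s=snapshot(n)
    for o in orns(s): 
        if o[2] is not None: print(n,*o)
    print(pad(s)[:4])
E
```

```text
(0.74, array([446.1, 336.4]), array([143.8, 207.8]), 157.3)
scene 0.61 [303.4, 197.1, 19.1, 17.7] [ 0.5267 -0.0766] 134.0
scene 0.59 [323.3, 170.1, 18.3, 22.7] [0.5083 0.0278] 113.0
scene 0.59 [221.5, 270.0, 27.0, 24.4] [ 0.5404 -0.3937] -46.0
(0.63, array([434.1, 288.9]), array([236.2, 226.4]), 67.2)
```

Call:
servo_tool(
  commands=[0,0,0.06,0,0,0,0.085,0,0,0.12,0,0,0,0.085,0,0,0.165,0,0,0,0.085,0,0,0.183,0,0,0,0.085,0,0,0.183,0,0,0,0.085,0,0,0.183,0,0,0,0.05,0,0,0.183,0,0,0,0.05,0,0,0.183,0,0,0,0.05,0,0,0.183,0,0,0,0.05,0,0,0.183,0,0,0,0.05],
)

```text
time: 16.42
tool_pos: [0.5428, -0.3938, 0.0171]
ee_rot: [3.141, 0.001, 2.268]
wrist_force: [0.3, 0.8, 1.8]
width: 0.0555
finger_force: 30.0
```

Call:
servo_tool(
  commands=[0,0,-0.06,0,0,0,0.05,0,0,-0.12,0,0,0,0.05,0,0,-0.183,0,0,0,0.05,0.03,0.036,-0.183,0,0,-10,0.05,0.065,0.076,-0.183,0,0,-20,0.05,0.1,0.118,-0.183,0,0,-30,0.05,0.135,0.16,-0.183,0,0,-40,0.05,0.17,0.2,-0.183,0,0,-50,0.05,0.2,0.235,-0.183,0,0,-60,0.05,0.216,0.254,-0.183,0,0,-60,0.05],
)

```text
time: 17.68
tool_pos: [0.5982, -0.0626, 0.1989]
ee_rot: [3.141, -0.001, -2.965]
wrist_force: [-0.3, -0.6, 0.1]
width: 0.0556
finger_force: 30.0
```

Call:
servo_tool(
  commands=[0,0,0,0,0,0,0.05,0,0,0,0,0,0,0.05,0,0,0.05,0,0,0,0.05,0,0,0.1,0,0,0,0.05,0,0,0.13,0,0,0,0.05,0,0,0.155,0,0,0,0.05,0,0,0.155,0,0,0,0.05],
)

```text
time: 18.55
tool_pos: [0.5961, -0.0662, 0.0416]
ee_rot: [3.14, -0.006, -2.97]
wrist_force: [0.2, 0.0, -1.7]
width: 0.0555
finger_force: 30.0
```

Call:
servo_tool(
  commands=[0,0,0.015,0,0,0,0.05,0,0,0.026,0,0,0,0.05,0,0,0.026,0,0,0,0.05,0,0,0.026,0,0,0,0.05],
)

```text
time: 19.05
tool_pos: [0.5986, -0.065, 0.0189]
ee_rot: [-3.142, 0.001, -2.968]
wrist_force: [0.2, 0.1, -0.7]
width: 0.0553
finger_force: 30.0
```

Call:
servo_tool(
  commands=[0,0,0,0,0,0,0.066,0,0,0,0,0,0,0.066,0,0,0,0,0,0,0.066,0,0,-0.05,0,0,0,0.066,0,0,-0.11,0,0,0,0.066,0,0,-0.17,0,0,0,0.066,0,0,-0.181,0,0,0,0.066,0,0,-0.181,0,0,0,0.066],
)

```text
time: 20.05
tool_pos: [0.5987, -0.0651, 0.2002]
ee_rot: [-3.141, 0.002, -2.968]
wrist_force: [-0.5, -0.5, -0.9]
width: 0.0661
finger_force: 0.0
```

```bash
python3 - <<'E'
from plan import *
c3=C(.035,-.053); P=(.446,.3364)
S=(*c3,.2,190)
calls([S,(*P,.2,157.4)],[(*P,.2,157.4),(*P,.021,157.4)],[(*P,.2,157.4),(*C(0,0),.2,99.97)])
E
```

```text
[ 5.976e-01 -6.510e-02  2.000e-01  1.900e+02] -> [  0.446    0.3364   0.2    157.4   ] [np.float64(0.0796), np.float64(0.4218), np.float64(-0.0), 32.6]

   [  0.446    0.3364   0.2    157.4   ] -> [4.460e-01 3.364e-01 2.100e-02 1.574e+02] [np.float64(0.0), np.float64(0.0), np.float64(0.179), -0.0]

   [  0.446    0.3364   0.2    157.4   ] -> [ 5.540e-01 -1.900e-02  2.000e-01  9.997e+01] [np.float64(-0.2363), np.float64(-0.2866), np.float64(-0.0), 57.4]
```

```bash
python3 - <<'E'
from h import *
for n in ("top","scene"):
    s=snapshot(n)
    for o in orns(s): 
        if o[2] is not None: print(n,*o)
    print(pad(s)[:4])
E
```

```text
top 0.5 [316.8, 185.0, 14.9, 13.3] [ 0.5934 -0.0653] -93.0
(0.67, array([446.1, 336.3]), array([143.9, 207.9]), 157.3)
scene 0.76 [323.7, 208.8, 21.6, 17.7] [ 0.5949 -0.0647] 103.0
scene 0.73 [303.1, 196.2, 19.7, 20.4] [ 0.5374 -0.0773] 167.0
(0.77, array([442.7, 310.4]), array([190. , 227.2]), 157.2)
```

Call:
servo_tool(
  commands=[0.01,0.05,0,0,0,0,0.05,0.02,0.11,0,0,0,5,0.05,0.03,0.17,0,0,0,12,0.05,0.042,0.23,0,0,0,20,0.05,0.055,0.29,0,0,0,27,0.05,0.066,0.35,0,0,0,32.6,0.05,0.078,0.41,0,0,0,32.6,0.05,0.079,0.422,0,0,0,32.6,0.05,0.079,0.422,0,0,0,32.6,0.05,0.079,0.422,0,0,0,32.6,0.05],
)

```text
time: 21.6
tool_pos: [0.4483, 0.3356, 0.1991]
ee_rot: [-3.141, 0.0, 2.744]
wrist_force: [0.5, -0.4, 0.4]
width: 0.0499
finger_force: 0.0
```

```bash
python3 - <<'E'
from h import *
s=snapshot("top");print(pad(s)[:4])
print(*orns(s),sep="\n")
k=4.4;im=s["img"]
cv2.imwrite("pics/in.png",cv2.resize(im[135:265,240:375],None,fx=k,fy=k,interpolation=cv2.INTER_CUBIC))
E
```

```text
(0.96, array([446. , 336.4]), array([143.7, 208. ]), 157.4)
(0.8, [469.5, 205.5, 22.0, 20.3], None)
(0.78, [332.4, 265.2, 23.9, 21.0], None)
(0.5, [322.5, 200.1, 15.5, 23.0], None)
(0.49, [282.9, 207.4, 24.2, 18.5], None)
(0.49, [316.7, 180.0, 15.7, 20.2], array([ 0.598 , -0.0645]), np.float64(-98.0))
(0.16, [271.6, 222.8, 84.5, 28.9], None)
```

View pics/in.png

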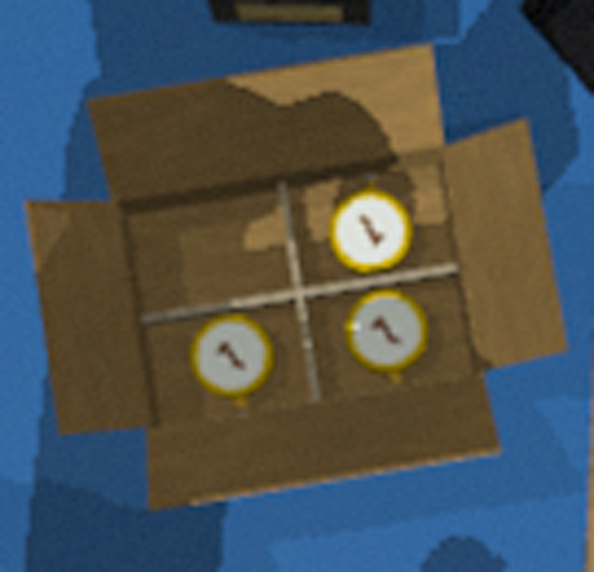

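The crop shows three ornaments face up, one per cell, at (232,355), (387,331) and (371,231). The pad hasn't moved, so I'll grasp its rib.

Call:
servo_tool(
  commands=[0,0,0.06,0,0,0,0.05,0,0,0.11,0,0,0,0.05,0,0,0.15,0,0,0,0.05,0,0,0.179,0,0,0,0.05,0,0,0.179,0,0,0,0.05,0,0,0.179,0,0,0,0,0,0,0.179,0,0,0,0,0,0,0.179,0,0,0,0,0,0,0.179,0,0,0,0,0,0,0.179,0,0,0,0],
)

```text
time: 23.0
tool_pos: [0.4478, 0.3371, 0.0209]
ee_rot: [3.141, 0.0, 2.746]
wrist_force: [-0.2, -0.6, 1.1]
width: 0.0097
finger_force: 30.0
```

Call:
servo_tool(
  commands=[0,0,0,0,0,0,0,0,0,-0.03,0,0,0,0,0,0,-0.08,0,0,0,0,0,0,-0.13,0,0,0,0,0,0,-0.179,0,0,0,0,0,0,-0.179,0,0,0,0],
)

```text
time: 23.75
tool_pos: [0.4498, 0.3384, 0.2047]
ee_rot: [3.133, 0.006, 2.746]
wrist_force: [0.2, 0.1, -0.7]
width: 0.0098
finger_force: 30.0
```

Call:
servo_tool(
  commands=[-0.02,-0.025,0,0,0,5,0,-0.05,-0.06,0,0,0,12,0,-0.08,-0.1,0,0,0,20,0,-0.11,-0.14,0,0,0,28,0,-0.14,-0.175,0,0,0,36,0,-0.17,-0.21,0,0,0,44,0,-0.2,-0.245,0,0,0,51,0,-0.225,-0.275,0,0,0,56,0,-0.2363,-0.2866,0,0,0,57.4,0,-0.2363,-0.2866,0,0,0,57.4,0],
)

```text
time: 25.0
tool_pos: [0.5549, -0.0186, 0.1979]
ee_rot: [-3.139, -0.002, 1.744]
wrist_force: [0.1, 0.2, -0.7]
width: 0.0098
finger_force: 30.0
```

Call:
servo_tool(
  commands=[0,0,0,0,0,0,0,0,0,0.03,0,0,0,0,0,0,0.06,0,0,0,0,0,0,0.08,0,0,0,0,0,0,0.08,0,0,0,0,0,0,0.08,0,0,0,0],
)

```text
time: 25.75
tool_pos: [0.5558, -0.0176, 0.1207]
ee_rot: [3.14, 0.0, 1.746]
wrist_force: [0.2, 0.2, -0.4]
width: 0.0097
finger_force: 30.0
```

```bash
python3 - <<'E'
from h import *
from plan import C
print(robot.get_obs()["tool_pos"])
o=robot.get_obs()["tool_pos"]; cs=(o[0],o[1],.174)
ims=[]
for n,(x0,y0,x1,y1) in (("top",(235,130,385,265)),("scene",(260,95,410,250))):
    s=snapshot(n);k=2.6 if n=="top" else 2.6
    im=cv2.resize(s["img"][y0:y1,x0:x1],None,fx=k,fy=k,interpolation=cv2.INTER_CUBIC)
    W=[(*C(i*.072,j*.104,cs),o[2]-.017) for i in(1,-1) for j in(1,-1)]
    for (u,v) in proj(s,W): cv2.drawMarker(im,(int((u-x0+.5)*k),int((v-y0+.5)*k)),(0,255,0),cv2.MARKER_CROSS,7,1)
    W=[(*C(i*.076,j*.108),.073) for i in(1,-1) for j in(1,-1)]
    for (u,v) in proj(s,W): cv2.drawMarker(im,(int((u-x0+.5)*k),int((v-y0+.5)*k)),(0,0,255),cv2.MARKER_CROSS,7,1)
    ims.append(cv2.copyMakeBorder(im,0,410-im.shape[0],0,0,0))
cv2.imwrite("pics/padover.png",np.hstack(ims))
E
```

```text
[ 0.55584027 -0.01764493  0.12069097]
```

View pics/padover.png

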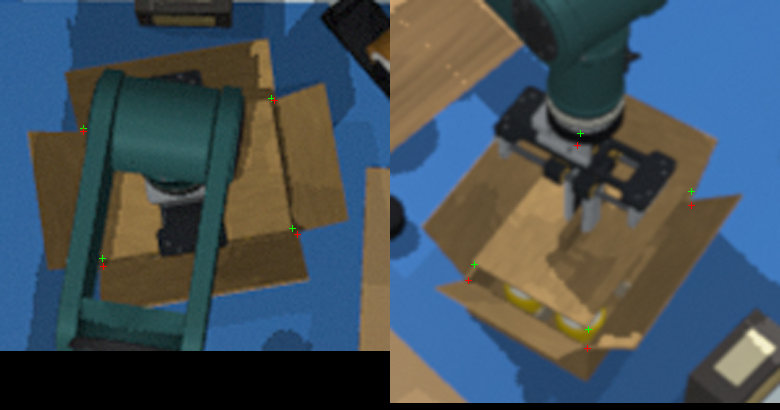

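The pad hangs level and aligned: in the left view its edges lie inside the wall creases, and my projected corners agree with it. I'll lower it while watching the force.

Call:
servo_tool(
  commands=[0,0,0.02,0,0,0,0,0,0,0.035,0,0,0,0,0,0,0.047,0,0,0,0,0,0,0.054,0,0,0,0,0,0,0.054,0,0,0,0,0,0,0.054,0,0,0,0],
)

```text
time: 26.6
tool_pos: [0.5558, -0.0186, 0.066]
ee_rot: [3.141, 0.0, 1.744]
wrist_force: [-0.2, -0.4, -0.8]
width: 0.0097
finger_force: 30.0
```

Call:
servo_tool(
  commands=[0,0,0.004,0,0,0,0,0,0,0.008,0,0,0,0,0,0,0.009,0,0,0,0,0,0,0.009,0,0,0,0],
)

```text
time: 27.1
tool_pos: [0.5555, -0.0185, 0.0569]
ee_rot: [3.141, 0.0, 1.744]
wrist_force: [-1.1, 0.5, 1.9]
width: 0.0095
finger_force: 30.0
```

Call:
servo_tool(
  commands=[0,0,0,0,0,0,0.03,0,0,0,0,0,0,0.03,0,0,0,0,0,0,0.03,0,0,-0.03,0,0,0,0.03,0,0,-0.08,0,0,0,0.03,0,0,-0.143,0,0,0,0.03,0.05,0,-0.143,0,0,0,0,0.11,0,-0.143,0,0,0,0,0.17,0,-0.143,0,0,0,0,0.205,0,-0.143,0,0,0,0],
)

```text
time: 28.35
tool_pos: [0.5191, 0.1859, 0.1995]
ee_rot: [3.141, -0.001, 1.747]
wrist_force: [0.8, 0.5, -0.8]
width: 0.0005
finger_force: 0.0
```

```bash
python3 - <<'E'
from h import *
from plan import C
for n in ("top","scene"):
    s=snapshot(n); print(n,pad(s,.04))
    if n=="top":
        k=4.2;x0,y0=235,125
        im=cv2.resize(s["img"][y0:265,x0:385],None,fx=k,fy=k,interpolation=cv2.INTER_CUBIC)
        for (u,v) in proj(s,[(*C(i*.072,j*.104),.04) for i in(1,-1) for j in(1,-1)]): cv2.drawMarker(im,(int((u-x0+.5)*k),int((v-y0+.5)*k)),(0,255,0),cv2.MARKER_CROSS,9,1)
        a=im
    else:
        pass
cv2.imwrite("pics/padin.png",a)
E
```

```text
top (0.67, array([553.4, -14.1]), array([193. , 264.1]), 90.7, array([553.3, -15.3], dtype=float32))
scene (0.96, array([537.2, -15. ]), array([246.8, 273.2]), 133.2, array([533.5, -11.9], dtype=float32))
```

View pics/padin.png

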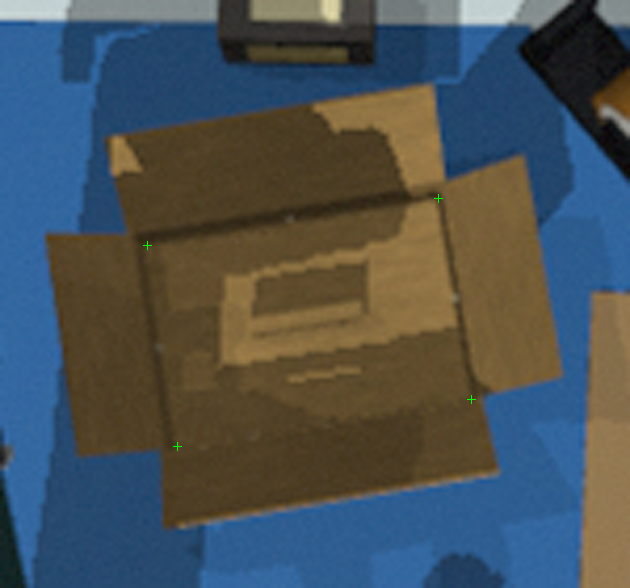

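The pad lies in the carton with an even gap all round, and its corners match the model. Next is the left end flap.

Call:
servo_tool(
  commands=[0,0,0.05,0,0,0,0,0,0,0.099,0,0,0,0,0,0,0.099,0,0,0,0,0,0,0.099,0,0,0,0],
)

```text
time: 29.05
tool_pos: [0.5213, 0.1827, 0.1024]
ee_rot: [3.139, -0.0, 1.743]
wrist_force: [-0.7, 0.6, 0.7]
width: 0.0005
finger_force: 0.0
```

Call:
servo_tool(
  commands=[-0.025,0,0,0,0,0,0,-0.05,0,0,0,0,0,0,-0.075,0,0,0,0,0,0,-0.09,0,-0.015,0,0,0,0,-0.11,0,-0.03,0,0,0,0,-0.13,0,-0.03,0,0,0,0,-0.145,0,-0.02,0,0,0,0,-0.15,0,0,0,0,0,0,-0.15,0,0.01,0,0,0,0,-0.15,0,0.01,0,0,0,0],
)

```text
time: 30.3
tool_pos: [0.545, 0.0355, 0.089]
ee_rot: [-3.139, -0.001, 1.744]
wrist_force: [0.3, 0.4, -0.1]
width: 0.0006
finger_force: 0.0
```

Call:
servo_tool(
  commands=[0,0,0.002,0,0,0,0,0,0,0.004,0,0,0,0,0,0,0.004,0,0,0,0,0,0,0.004,0,0,0,0],
)

```text
time: 30.8
tool_pos: [0.5461, 0.036, 0.0872]
ee_rot: [3.141, -0.0, 1.745]
wrist_force: [-2.1, 1.1, 3.6]
width: 0.0005
finger_force: 1.7
```

Call:
servo_tool(
  commands=[0,0,-0.05,0,0,0,0,0,0,-0.11,0,0,0,0,-0.06,0,-0.113,0,0,0,0,-0.12,0,-0.113,0,0,0,0,-0.18,0,-0.113,0,0,0,0,-0.24,0,-0.113,0,0,0,0,-0.255,0,-0.113,0,0,0,0,-0.255,0,-0.113,0,0,0,0,-0.255,0,-0.06,0,0,0,0,-0.255,0,-0.014,0,0,0,0],
)

```text
time: 32.05
tool_pos: [0.5902, -0.2131, 0.0999]
ee_rot: [3.14, -0.0, 1.747]
wrist_force: [0.3, -0.1, -1.6]
width: 0.0005
finger_force: 0.0
```

Call:
servo_tool(
  commands=[0,0,0,0,0,0,0,0.025,0,0,0,0,0,0,0.045,0,0,0,0,0,0,0.065,0,0,0,0,0,0,0.08,0,-0.015,0,0,0,0,0.1,0,-0.03,0,0,0,0,0.12,0,-0.03,0,0,0,0,0.135,0,-0.02,0,0,0,0,0.14,0,0,0,0,0,0,0.14,0,0.01,0,0,0,0],
)

```text
time: 33.3
tool_pos: [0.5642, -0.0762, 0.0879]
ee_rot: [-3.138, -0.002, 1.745]
wrist_force: [-0.3, 0.4, 0.2]
width: 0.0006
finger_force: 0.3
```

Call:
servo_tool(
  commands=[0,0,0,0,0,0,0,0,0,0.002,0,0,0,0,0,0,0.004,0,0,0,0,0,0,0.004,0,0,0,0,0,0,0.004,0,0,0,0],
)

```text
time: 33.92
tool_pos: [0.566, -0.078, 0.0872]
ee_rot: [3.141, 0.001, 1.744]
wrist_force: [-1.1, -1.0, 4.3]
width: 0.0006
finger_force: 1.7
```

```bash
python3 - <<'E'
from h import *
from plan import C
s=snapshot("top")
def uv(p): return np.array(p)/4.2+[235,125]-.5
far=(uv((108,138))+uv((435,85)))/2; near=(uv((165,527))+uv((498,470)))/2
for nm,t,sg in (("far",far,1),("near",near,-1)):
    th=np.linspace(1.6,2.75,60)
    P=[(*C(sg*(.078-.077*np.cos(q)),0),.0775+.077*np.sin(q)) for q in th]
    e=np.abs(proj(s,P)-t)[:,1]; i=e.argmin(); print(nm,th[i].round(2),np.round(P[i],3),e[i].round(2))
for d in spotter.trace("gift_box",s)[:1]:
    l,t,w,h=d["box"];print(d["box"],ray(s,[[l+w/2,t+h]],0),ray(s,[[l+w/2,t+h]],.075), ray(s,[[l,t],[l+w,t]],.075))
E
```

```text
far 2.36 [0.685 0.004 0.132] 0.03
near 2.26 [ 0.429 -0.041  0.137] 0.19
[287.9, 113.4, 37.8, 27.9] [[ 0.74318905 -0.01016301]] [[ 0.72580448 -0.01392565]] [[ 0.80892807  0.04320771]
 [ 0.81010136 -0.06799347]]
```

Call:
servo_tool(
  commands=[0,0,-0.05,0,0,0,0,0,0,-0.11,0,0,0,0,0.02,0.05,-0.113,0,0,0,0,0.04,0.1,-0.113,0,0,0,0,0.06,0.15,-0.113,0,0,0,0,0.06,0.165,-0.113,0,0,0,0,0.06,0.165,-0.113,0,0,0,0,0.06,0.165,-0.06,0,0,0,0,0.06,0.165,-0.024,0,0,0,0,0.06,0.165,-0.024,0,0,0,0],
)

```text
time: 35.28
tool_pos: [0.7144, 0.0096, 0.1058]
ee_rot: [-3.132, -0.002, 1.744]
wrist_force: [-0.6, -0.5, 0.1]
width: 0.0003
finger_force: 0.0
```

Call:
servo_tool(
  commands=[0,0,0,0,0,0,0,0,-0.025,0,0,0,0,0,0,-0.05,0,0,0,0,0,0,-0.07,-0.005,0,0,0,0,0,-0.085,-0.015,0,0,0,0,0,-0.105,-0.02,0,0,0,0,0,-0.125,-0.02,0,0,0,0,0,-0.135,-0.01,0,0,0,0,0,-0.135,0.01,0,0,0,0,0,-0.135,0.016,0,0,0,0],
)

```text
time: 36.52
tool_pos: [0.5851, -0.0136, 0.0957]
ee_rot: [3.14, 0.001, 1.744]
wrist_force: [0.6, 0.8, 1.1]
width: 0.0007
finger_force: 0.3
```

Call:
servo_tool(
  commands=[0,0,0,0,0,0,0,0,0,0.003,0,0,0,0,0,0,0.005,0,0,0,0,0,0,0.005,0,0,0,0,0,0,0.005,0,0,0,0],
)

```text
time: 37.15
tool_pos: [0.5856, -0.0134, 0.0902]
ee_rot: [3.14, 0.0, 1.744]
wrist_force: [1.0, 0.7, 3.1]
width: 0.0002
finger_force: 1.6
```

Call:
servo_tool(
  commands=[0,0,-0.05,0,0,0,0,0,0,-0.11,0,0,0,0,0,-0.05,-0.11,0,0,0,0,0,-0.11,-0.11,0,0,0,0,0,-0.165,-0.11,0,0,0,0,0,-0.195,-0.11,0,0,0,0,0,-0.195,-0.11,0,0,0,0,0,-0.195,-0.06,0,0,0,0,0,-0.195,-0.021,0,0,0,0,0,-0.195,-0.021,0,0,0,0],
)

```text
time: 38.4
tool_pos: [0.3909, -0.0461, 0.1071]
ee_rot: [-3.134, -0.004, 1.745]
wrist_force: [0.1, 0.3, 0.1]
width: 0.0008
finger_force: 0.0
```

Call:
servo_tool(
  commands=[0,0,0,0,0,0,0,0,0.025,0,0,0,0,0,0,0.05,0,0,0,0,0,0,0.07,-0.005,0,0,0,0,0,0.085,-0.015,0,0,0,0,0,0.105,-0.02,0,0,0,0,0,0.125,-0.02,0,0,0,0,0,0.135,-0.01,0,0,0,0,0,0.135,0.01,0,0,0,0,0,0.135,0.016,0,0,0,0],
)

```text
time: 39.65
tool_pos: [0.5257, -0.0236, 0.0937]
ee_rot: [-3.141, -0.0, 1.745]
wrist_force: [0.4, 0.8, -0.3]
width: 0.0004
finger_force: 0.3
```

Call:
servo_tool(
  commands=[0,0,0,0,0,0,0,0,0,0.003,0,0,0,0,0,0,0.005,0,0,0,0,0,0,0.005,0,0,0,0,0,0,0.005,0,0,0,0],
)

```text
time: 40.28
tool_pos: [0.5263, -0.0238, 0.0902]
ee_rot: [3.14, 0.0, 1.744]
wrist_force: [0.4, 0.2, 3.6]
width: 0.0007
finger_force: 1.6
```

Call:
servo_tool(
  commands=[0,0,-0.05,0,0,0,0,0,0,-0.11,0,0,0,0,0.05,-0.02,-0.12,0,0,0,0,0.11,-0.04,-0.12,0,0,0,0,0.17,-0.06,-0.12,0,0,0,0,0.23,-0.08,-0.12,0,0,0,0,0.29,-0.1,-0.12,0,0,0,0,0.29,-0.1,-0.12,0,0,0,0,0.29,-0.1,-0.12,0,0,0,0],
)

```text
time: 41.4
tool_pos: [0.3771, 0.2444, 0.2092]
ee_rot: [-3.141, 0.001, 1.745]
wrist_force: [0.1, -0.1, -0.3]
width: 0.0005
finger_force: 0.0
```

```bash
python3 - <<'E'
from h import *
a=snapshot("top");b=snapshot("scene")
k=2.4
A=cv2.resize(a["img"][110:280,240:410],None,fx=k,fy=k,interpolation=cv2.INTER_CUBIC)
B=cv2.resize(b["img"][110:280,240:395],None,fx=k,fy=k,interpolation=cv2.INTER_CUBIC)
cv2.imwrite("pics/end.png",np.hstack([A,B]))
E
```

```text
(no output)
```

View pics/end.png

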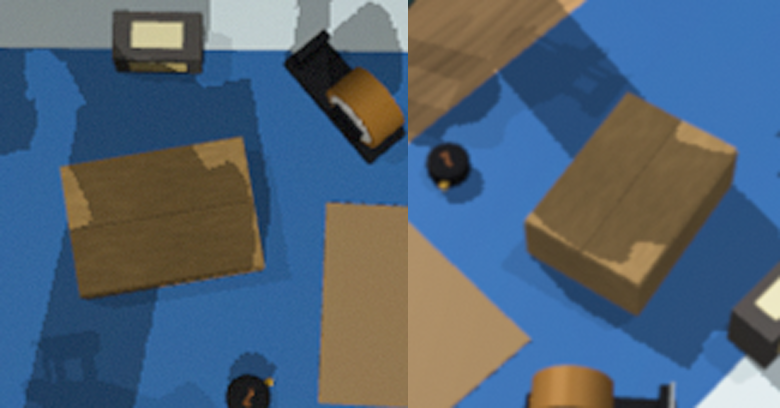

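The carton is closed flat in both views, with its seam at about (165,215) in the left one. The gift box, tape dispenser and black look-alike haven't moved, so I'm handing the job in.

```bash
python3 -c "
from bench import close_job
print(close_job())"
```

```text
the job is handed in; nothing more can be done
None
```

The order is packed and handed in: three ornaments are face up in separate cells, the pad lies rib up on the partition, and all four flaps are folded flat in the order asked; the hand-in call gave no verdict.

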